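Load the copper-foiling stand

ROBOT

A 6-joint arm with a two-finger parallel gripper is mounted at the origin on the work surface. World frame = base frame: x ahead of the robot, y to its left, z up, the work surface at z = 0. Lengths are in m, angles in rad, forces in N, time in s.
With the tool pointing down it reaches from about 0.375 to 0.975 m from the base axis. Payload 3.8 kg.
Tool frame: the origin (TCP) lies on the centre line of the jaws, within the pads' length; the fingertips stand 14 mm ahead of it and the grasp point (between the pads) lies 5 mm behind it (env.finger_overhang is the distance from the TCP to the fingertips, in m); z points along the fingers, y is the line along which they close (so a half turn about z gives the same grasp; the last joint's range is limited). The gripper opens to 85 mm and grips with 20 to 120 N. Pads are 22 mm wide; open, the fingers measure 114 mm over their backs; the gripper's body (76 mm by 85 mm) begins 54 mm behind the grasp point. The pads swing forward as they close: fully open they stand 13 mm farther back than shut.
Start: joints at [1.171, 0.264, 1.604, -0, 1.274, -0.037], TCP at [0.24, 0.631, 0.245] pointing down, gripper open.
Joint ranges: [-2.63, 2.63], [-0.94, 2.18], [0.31, 2.57], [-1.31, 4.45], [0, 2.66], [-2.55, 2.55]. Speed limits (rad/s): [2.57, 2.57, 3.14, 3.14, 3.14, 3.14].

INTERFACE

Orientations are given as a unit quaternion [x, y, z, w].
In Python, from bench import env gives the robot as it stands.
- The arm moves only by the tool move_arm, never from a script. Its argument "steps" is a list of rows, each an object of numbers: "grip": the opening, from -1 (shut) to 1 (fully open); "dx", "dy", "dz": the shift along the tool's x, y, z in m; "turn": the turn about the tool's z in degrees. In form: [{"grip": .., "dx": .., "dy": .., "dz": .., "turn": ..}, ...]. A call has 1 to 10 rows; each row shifts and turns the commanded pose from where the row before left it, along the tool's axes as they then stand; what a row does not reach is not made up. A row lasts 1/10 s, in which the tool goes at most 50 mm and 8.59 degrees, less where a joint would pass 70% of its speed; a pose out of reach is approached as far as the arm can. A call with a gripper value outside its range is refused whole. The fingers move at their own pace and stop on an object; "force" is the grip in N (left out, the last holds). Time passes only in rows, so rows that do not move let the fingers close. It gives the time, the measured TCP pose, the force, the opening and the grip force at its end, in the units of the state.
- env.read_state(): the state, without advancing time (a new reading comes with each control period).
- env.camera(name): name is "side" or "top"; returns the picture (400x640x3 uint8, red, green, blue); there is no depth.
- env.camera_model(name): a dict with "K" (3x3 intrinsics, pixels), "rvec" (rotation vector, rad) and "tvec" (3), from world to camera coordinates, as OpenCV has them. Camera axes: x right, y down, z forward; pixel columns grow to the right and rows downward; lengths in m; the calibration is good to about 2 mm. A picture is of the moment at which its call begins. camera_model takes no time and is no camera call.
- env.sign_off(): hands the job in; it is judged then, once.
The state is a dict: "time": time; "joints": joint angles; "joint_vel": joint speeds; "effort": joint torques, N m; "position": TCP position; "ee_rot": TCP orientation; "wrist_force": force on the tool from outside, world axes, zero at the start; "wrist_torque": the same for the moment, N m; "gripper_width": finger opening in m; "gripper_force": force on a finger pad.
Only numpy, scipy, OpenCV 4.12 (cv2) and the standard library are available. Lean on these libraries where they do the work, as an engineer would, in place of code of your own. Each camera call takes 0.05 s, during which the arm holds its last target. There are 200 camera calls.

TASK

Get the foiling stand ready: take the tall glass panel out of its grooved block and stand it upright in the stand's channel, pushing the sprung gate back with the panel to make room, so that the gate closes on the panel and holds it against the fence, its bottom edge down on the base. Also hang the loose hook-back tray on the stand's front rail beside the tray that already hangs there. Leave the hung tray, the short panel, the bottle and the jar where they are.

Things in the scene. Friction and masses are not known exactly. Their poses are not given: they have to be found in the camera images.
- panel: The tall leaded-glass panel, metal frame: 110 mm wide (own y), 120 tall (z), 12 thick (x), 0.2 to 0.4 kg, same front and back. Origin: centre of its bottom edge. It starts upright in a groove 15 mm wide, 18 deep in a fixed wooden block 50 x 90 x 30 mm high, its bottom 12 mm above the table. Grip it from above by the middle of its top edge.
- short_panel: A bystander: a similar panel, only 70 mm tall, in a block of its own. Origin: centre of its bottom edge. Leave it alone.
- stand: The fixed foiling stand. Origin: underside of its base (182 x 290 x 15 mm), at the middle; own x points from the rail towards the gate, own y along rail and channel. Fence: 12 mm thick, 146 long, top 55 mm above the table, channel face at x = -6 mm. End cheeks: 130 mm apart, 55 high, reaching to x = +16 mm. Spring housing: 65 mm high, from x = +58 mm.
- seat (a point): On the stand's base (15 mm above the table), axes as the stand's: where the centre of the panel's bottom edge must come, panel's width along y, either way round. Panel faces are then at x = -6 (fence) and +6 mm (gate).
- gate (a joint): The gate, a steel plate 90 mm long (y), 10 thick, top 92 mm above the table: 37 mm higher than the fence, so a panel held just above the fence can push it. Slides along the stand's +x, 0 to 0.035 m. At 0 its face is at own x = -3 mm, 3 mm from the fence. Spring: 3 N at 0, plus 1.2 N per 10 mm; returns by itself. Reads 0.009 with the panel home.
- gate_top (a point): Middle of the top edge of the gate's fence-side face; moves with the gate.
- rail_mid (a point): Top of the rail at its middle, 100 mm above the table, axes as the stand's, at x = -85 mm of the stand. A round steel bar, 12 mm diameter, along y, free for hooks from y = -125 to +125 mm between square end posts. Below it a wooden apron (top 60 mm above the table, front face 6 mm in front of the rail's axis), on which hung trays lean by about 0.1 rad.
- tray: The loose steel tray, upright on the table: open box 60 (own x) x 64 (y) x 45 mm (z), 0.11 to 0.22 kg; origin: centre of its underside. At its +x wall a strap 36 mm wide (y), 6 thick (x = 24 to 30 mm) rises to z = 130 mm, with a hook on its +x side. The bare strap above the hook (z = 91 to 130 mm) is the tab to grip across its 6 mm thickness.
- tray_hook (a point): Underside of the tray's hook arm, middle of its 18 mm gap: own x = 39, y = 0, z = 85 mm of the tray; on the rail's top when hung. Arm: z = 85 to 91 mm. Lip: x = 48 to 54 mm, down to z = 61 mm. Hang by lowering it over the rail from above, the tray's x along the stand's x (box on the outer side, away from the fence).
- hung_tray: Same tray form as tray. It already hangs on the rail, somewhere along it; there is always room for a second on at least one side of it. Origin: centre of its underside.
- hung_tray_hook (a point): The same hook point on the hung tray.
- reel (a point): Centre of a reel of copper foil fixed upright on the stand at its +y end, behind the fence: a disc 70 mm in diameter, 22 thick (axis along the stand's y), top 125 mm above the table. An obstacle only.
- jar: A bystander: small jar 44 mm in diameter, 60 mm tall. Origin: centre of its underside.
- bottle: A bystander: bottle 60 mm in diameter, 150 mm tall. Origin: centre of its underside.
There are look-alikes about, which are no part of the job. What is shaped like the tray but pink is not meant.

How it is judged:
At the end, for the whole second after the job is handed in: Panel on the base (5 mm), against the fence (4 mm), centred within 15 mm, upright within 0.08 rad, gate pressed on it at 6 to 13 mm. Both trays hang by their hooks on the rail (7 mm in height, 12 mm across, new one within 125 mm of its middle), leaning under 0.2 rad. All three at rest (x of panel in the frame of seat between -0.004 and 0.004 m and y of panel in the frame of seat between -0.015 and 0.015 m and z of panel in the frame of seat between -0.004 and 0.005 m and angle between panel's own z axis and vertical below 0.08 rad and value of joint gate between 0.006 and 0.013 m and x of tray_hook in the frame of rail_mid between -0.012 and 0.012 m and y of tray_hook in the frame of rail_mid between -0.125 and 0.125 m and z of tray_hook in the frame of rail_mid between -0.005 and 0.007 m and angle between each of tray, hung_tray's own z axis and vertical below 0.2 rad and x of hung_tray_hook in the frame of rail_mid between -0.012 and 0.012 m and z of hung_tray_hook in the frame of rail_mid between -0.005 and 0.007 m and linear speed of each of panel, tray, hung_tray below 0.02 m/s); the robot touches nothing.
It fails at once if the tray already hanging is shifted by more than 20 mm (distance of hung_tray_hook from where it was at the start of the episode above 0.02 m).
It fails at once if the short panel is moved by more than 20 mm (distance of short_panel from where it was at the start of the episode above 0.02 m).
It fails at once if the bottle is moved by more than 30 mm or tipped (distance of bottle from where it was at the start of the episode above 0.03 m or angle between bottle's own z axis and vertical above 0.4 rad).
It fails at once if the jar is moved by more than 30 mm (distance of jar from where it was at the start of the episode above 0.03 m).
It also fails if it takes over 64 s, if anything falls off the work surface, if the arm or the gripper's body presses on something with over 40 N, if the wrist force passes 120 N, or if a joint passes its speed limit or range.

## Working session

There is one attempt and no reset: what is moved stays moved. The work goes in short steps, Python scripts to look and compute and a tool call to move; the robot and the scene stay as the last step left them, time stands still between calls to the robot, and variables do not carry over. Pictures are saved under pics/ and viewed, at most 10 in all, crops included, and the job is handed in when it is done.

Besides the shell and the picture viewer there is one more tool, called after ">>>" as name(argument=value, ...), one argument or row to a line, values as JSON. move_arm: Moves the arm, as the interface text tells. Its arguments: {"type":"object","properties":{"steps":{"type":"array"},"force":{"type":"number"}},"required":["steps"]}

```bash
mkdir -p pics; ls
python3 - <<'E'
from bench import env
import cv2
for n in("side","top"):
    cv2.imwrite(f"pics/{n}0.png",env.camera(n)[:,:,::-1]); m=env.camera_model(n); print(n,m)
s=env.read_state();print(s)
E
```

```text
pics
side {'K': array([[383.6366027 ,   0.        , 320.6223913 ],
       [  0.        , 383.6366027 , 197.54613646],
       [  0.        ,   0.        ,   1.        ]]), 'rvec': array([ 2.30168753, -0.4383759 ,  0.16983681]), 'tvec': array([-0.46648034,  0.19133522,  0.88910268])}
top {'K': array([[420.7248094 ,   0.        , 321.63863939],
       [  0.        , 420.7248094 , 201.56185944],
       [  0.        ,   0.        ,   1.        ]]), 'rvec': array([ 2.1978391 , -2.1801048 ,  0.05287561]), 'tvec': array([-0.01865513,  0.52183038,  1.14688374])}
{'time': 0.1, 'joints': array([ 1.17108387e+00,  2.64697113e-01,  1.60521311e+00,  2.48915295e-05,
        1.27368323e+00, -3.68864896e-02]), 'joint_vel': array([-0.00222969, -0.00164509, -0.00145545, -0.0005174 ,  0.00014314,
       -0.00041654]), 'effort': array([ 1.06162042e-03, -5.16710937e+01, -3.68589163e+01,  2.96677558e-05,
        6.18957449e-03,  4.42279838e-05]), 'position': array([0.23931661, 0.63049654, 0.24408661]), 'ee_rot': array([ 1.80423053e-01,  9.83588593e-01, -9.74078461e-04, -2.28270261e-04]), 'wrist_force': array([0.85905943, 0.14343626, 0.25948083]), 'wrist_torque': array([-0.00100055, -0.03626108,  0.02594578]), 'gripper_force': 0.0, 'gripper_width': 0.08559996512674385}
```

View pics/top0.png

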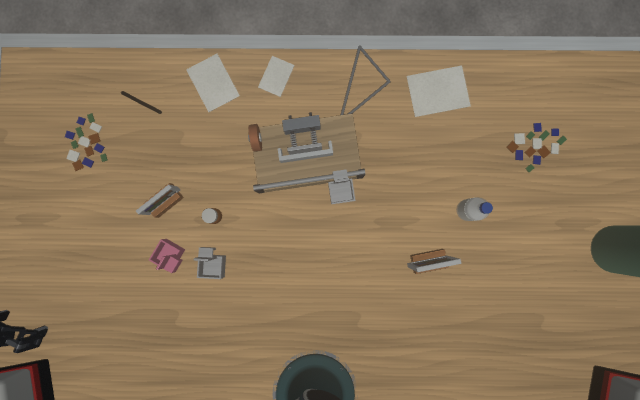

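View pics/side0.png

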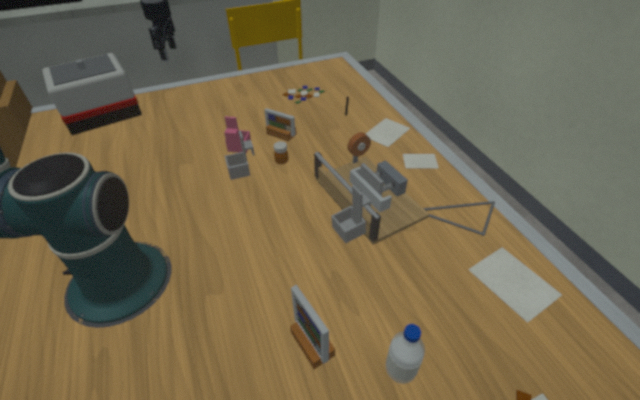

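```bash
cat > h.py <<'E'
import cv2,numpy as np
from bench import env
def comp(img,crops,s=4,size=(800,600)):
    o=np.zeros((size[1],size[0],3),np.uint8)
    for (x0,y0,x1,y1),(px,py) in crops:
        c=cv2.resize(img[y0:y1,x0:x1],None,fx=s,fy=s,interpolation=cv2.INTER_CUBIC)
        for k in range((x0+9)//10*10,x1,10): c[:6,(k-x0)*s]=(0,255,255) if k%50 else (0,0,255)
        for k in range((y0+9)//10*10,y1,10): c[(k-y0)*s,:6]=(0,255,255) if k%50 else (0,0,255)
        h,w=c.shape[:2]; h=min(h,size[1]-py);w=min(w,size[0]-px); o[py:py+h,px:px+w]=c[:h,:w]
    return o
def ray(n,p):
    m=env.camera_model(n);R=cv2.Rodrigues(m["rvec"])[0];t=np.ravel(m["tvec"])
    d=R.T@np.linalg.solve(m["K"],[p[0],p[1],1.]);return -R.T@t,d
def onz(n,p,z):
    c,d=ray(n,p);return c+d*(z-c[2])/d[2]
def tri(pt,ps):
    c1,d1=ray("top",pt);c2,d2=ray("side",ps)
    A=np.c_[d1,-d2];k=np.linalg.lstsq(A,c2-c1,rcond=None)[0]
    a=c1+k[0]*d1;b=c2+k[1]*d2;return (a+b)/2,np.linalg.norm(a-b)
def proj(n,P):
    m=env.camera_model(n);return cv2.projectPoints(np.array(P,float).reshape(-1,3),m["rvec"],m["tvec"],m["K"],None)[0].reshape(-1,2)
E
python3 - <<'E'
from h import *
t=cv2.imread("pics/top0.png");s=cv2.imread("pics/side0.png")
cv2.imwrite("pics/tc.png",comp(t,[((235,105,375,205),(0,0)),((405,245,465,275),(560,0)),((190,242,232,285),(560,150))]))
cv2.imwrite("pics/sc.png",comp(s,[((300,120,440,250),(0,0)),((285,285,340,370),(570,0)),((222,117,262,182),(570,345))]))
E
```

```text
(no output)
```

View pics/tc.png

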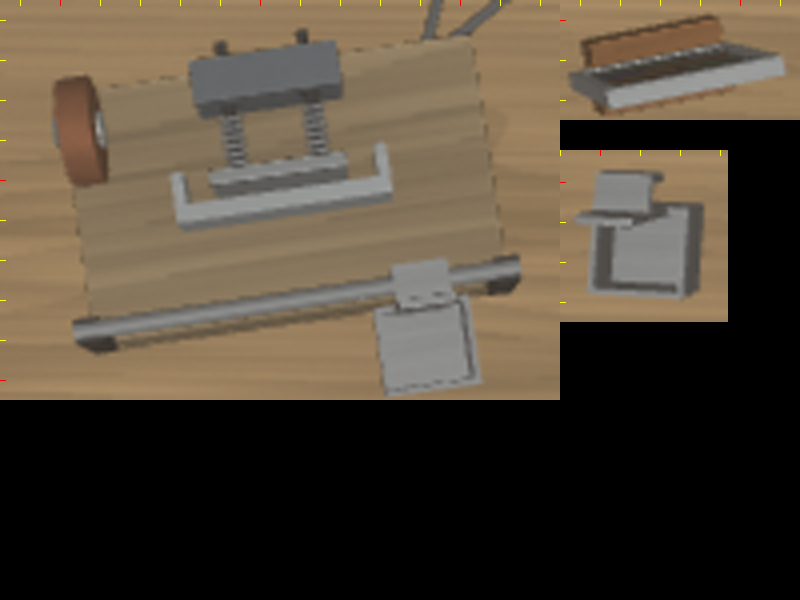

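View pics/sc.png

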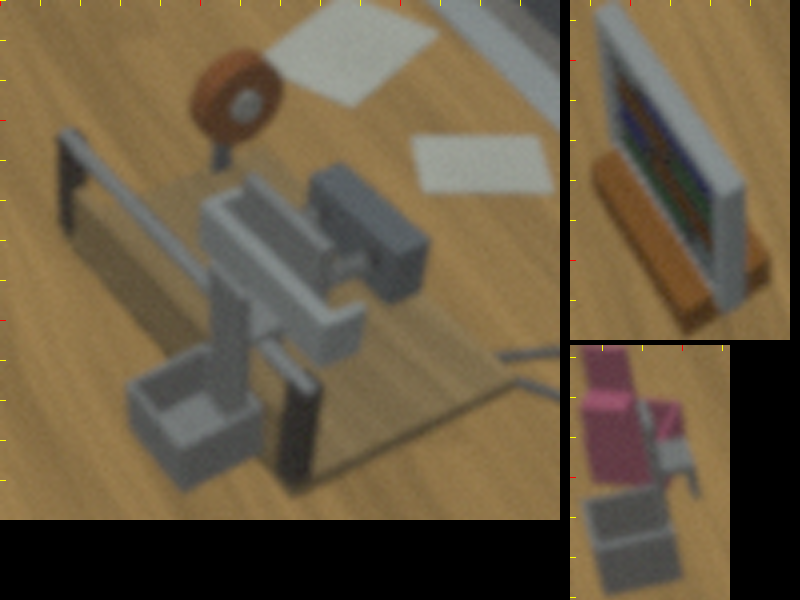

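Run:
```python
from h import *
np.set_printoptions(precision=4,suppress=True)
print("cams",ray("top",(0,0))[0],ray("side",(0,0))[0])
def T(x,y,ox=235,oy=105,px=0,py=0): return (ox+(x-px+.5)/4-.5,oy+(y-py+.5)/4-.5)
def show(n,cam,pts,z):
    P=[onz(cam,p,z) for p in pts]
    print(n,z,np.array(P)[:,:2].tolist().__repr__() if 0 else np.round([q[:2] for q in P],4).tolist())
    d=P[0]-P[1];print("   mid",np.round((P[0]+P[1])/2,4)[:2],"len",round(np.linalg.norm(d),4),"angle of y axis",round(np.arctan2(-d[0],d[1]),4))
show("rail",'top',[T(75,328),T(519,263)],.098)
show("fence front edge",'top',[T(179,224),T(392,194)],.055)
show("base back",'top',[T(83,88),T(472,38)],.015)
show("gate top",'top',[T(210,177),T(346,158)],.092)
show("hungarm",'top',[T(392,266),T(448,261)],.091)
p=lambda x,y:T(x,y,405,245,560,0)
show("panel +x edge",'top',[p(609,89),p(782,55)],.132)
show("panel -x edge",'top',[p(606,107),p(787,74)],.132)
q=lambda x,y:T(x,y,190,242,560,150)
show("tab",'top',[q(576,220),q(632,222)],.13)
show("box front rim",'top',[q(590,294),q(685,299)],.045)
S=lambda x,y:T(x,y,300,120)
show("rail side",'side',[S(67,132),S(316,382)],.1)
show("fence top front edge side",'side',[S(203,207),S(318,322)],.055)
ps=lambda x,y:T(x,y,285,285,570,0)
show("panel side L",'side',[ps(598,12),ps(722,193)],.132)
show("panel side R",'side',[ps(618,6),ps(745,181)],.132)
ts=lambda x,y:T(x,y,222,117,570,345)
print("tab top side",onz('side',ts(640,400),.13))
```

```text
cams [ 0.4567 -0.024   1.1743] [ 0.259  -0.646   0.7485]
rail 0.098 [[0.5543, 0.1607], [0.5984, -0.1243]]
   mid [0.5764 0.0182] len 0.2884 angle of y axis 0.1535
fence front edge 0.055 [[0.6287, 0.0995], [0.65, -0.0431]]
   mid [0.6394 0.0282] len 0.1442 angle of y axis 0.1481
base back 0.015 [[0.73, 0.1723], [0.767, -0.0989]]
   mid [0.7485 0.0367] len 0.2737 angle of y axis 0.1358
gate top 0.092 [[0.6539, 0.0757], [0.667, -0.0125]]
   mid [0.6604 0.0316] len 0.0891 angle of y axis 0.1469
hungarm 0.091 [[0.5968, -0.0428], [0.6003, -0.0791]]
   mid [ 0.5986 -0.0609] len 0.0364 angle of y axis 0.0969
panel +x edge 0.132 [[0.3566, -0.2506], [0.3783, -0.3567]]
   mid [ 0.3674 -0.3037] len 0.1083 angle of y axis 0.2016
panel -x edge 0.132 [[0.3456, -0.2487], [0.3667, -0.3597]]
   mid [ 0.3561 -0.3042] len 0.113 angle of y axis 0.188
tab 0.13 [[0.3704, 0.3], [0.3695, 0.2653]]
   mid [0.3699 0.2826] len 0.0347 angle of y axis -0.0264
box front rim 0.045 [[0.3144, 0.3158], [0.3117, 0.2522]]
   mid [0.3131 0.284 ] len 0.0636 angle of y axis -0.0427
rail side 0.1 [[0.5504, 0.1572], [0.5996, -0.1202]]
   mid [0.575  0.0185] len 0.2817 angle of y axis 0.1755
fence top front edge side 0.055 [[0.6283, 0.0962], [0.6492, -0.0367]]
   mid [0.6387 0.0298] len 0.1345 angle of y axis 0.1562
panel side L 0.132 [[0.3464, -0.2516], [0.3675, -0.3558]]
   mid [ 0.3569 -0.3037] len 0.1063 angle of y axis 0.2001
panel side R 0.132 [[0.3561, -0.252], [0.3786, -0.3544]]
   mid [ 0.3673 -0.3032] len 0.1049 angle of y axis 0.2164
tab top side [0.3697 0.301  0.13  ]
```

```bash
cat >> h.py <<'E'
from scipy.spatial.transform import Rotation as Ro
def rel(x,y,z,yaw):
    """turn first (deg), then dx dy dz in turned tool axes; yaw = heading of tool y"""
    s=env.read_state();R=Ro.from_quat(s["ee_rot"]).as_matrix();p=s["position"]
    cur=np.arctan2(R[1,1],R[0,1]);t=(cur-yaw+np.pi)%(2*np.pi)-np.pi
    ty=np.array([np.cos(yaw),np.sin(yaw),0]);tz=np.array([0,0,-1.]);tx=np.cross(ty,tz)
    d=np.array([x,y,z])-p
    print("t",round(s["time"],2),"pos",np.round(p,4),"yaw",round(cur,4),"tilt",np.round(R[:,2],4),"F",np.round(s["wrist_force"],1),"w",round(s["gripper_width"],4),"gf",round(s["gripper_force"],1))
    print("turn",round(np.degrees(t),2),"dx dy dz",np.round([d@tx,d@ty,d@tz],4))
E
python3 -c "
from h import *
rel(.370,.2825,.245,-.035)"
```

```text
t 0.1 pos [0.2393 0.6305 0.2441] yaw 1.208 tilt [-8.0e-04 -1.8e-03 -1.0e+00] F [0.9 0.1 0.3] w 0.0856 gf 0.0
turn 71.22 dx dy dz [-0.3432  0.1428 -0.0009]
```

>>> move_arm(
  steps=[
    {"turn": 8, "grip": 0.2},
    {"turn": 8},
    {"turn": 8},
    {"turn": 8},
    {"turn": 8},
    {"turn": 8},
    {"turn": 8},
    {"turn": 8},
    {"turn": 7.2},
  ],
)

```text
validation failed for argument at $.st...
```

>>> move_arm(
  steps=[
    {"dx": -0.0381, "dy": 0.0159},
    {"dx": -0.0381, "dy": 0.0159},
    {"dx": -0.0381, "dy": 0.0159},
    {"dx": -0.0381, "dy": 0.0159},
    {"dx": -0.0381, "dy": 0.0159},
    {"dx": -0.0381, "dy": 0.0159},
    {"dx": -0.0381, "dy": 0.0159},
    {"dx": -0.0381, "dy": 0.0159},
    {"dx": -0.0381, "dy": 0.0159},
    {"grip": 0.2},
  ],
)

```text
validation failed for argument at $.st...
```

```bash
python3 -c "
from h import *
rel(.370,.2825,.112,-.035)
t=env.camera('top')[:,:,::-1];s=env.camera('side')[:,:,::-1];cv2.imwrite('pics/t1.png',t);cv2.imwrite('pics/s1.png',s)
c=np.zeros((600,800,3),np.uint8);c[:,:400]=comp(t,[((160,200,260,300),(0,0))],4,(400,600));c[:,400:]=comp(s,[((200,60,300,200),(0,0))],4,(400,600))
cv2.imwrite('pics/c1.png',c)"
```

```text
t 0.1 pos [0.2393 0.6305 0.2441] yaw 1.208 tilt [-8.0e-04 -1.8e-03 -1.0e+00] F [0.9 0.1 0.3] w 0.0856 gf 0.0
turn 71.22 dx dy dz [-0.3432  0.1428  0.1321]
```

View pics/c1.png

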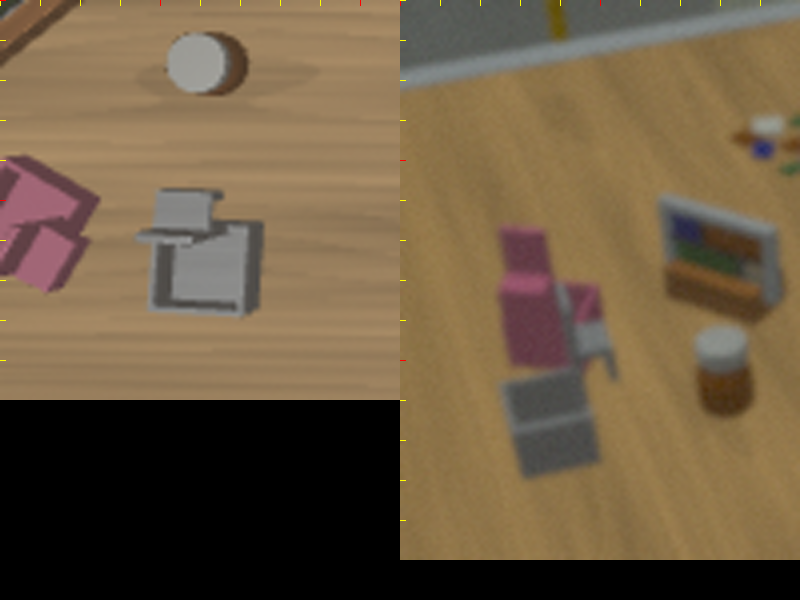

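The views still show the start scene (the moves were refused): tray tab in the top view at about pixel (201, 259), with the pink look-alike to its left. I'll give full rows now.

>>> move_arm(
  steps=[
    {"grip": 0.2, "dx": 0, "dy": 0, "dz": 0, "turn": 8},
    {"grip": 0.2, "dx": 0, "dy": 0, "dz": 0, "turn": 8},
    {"grip": 0.2, "dx": 0, "dy": 0, "dz": 0, "turn": 8},
    {"grip": 0.2, "dx": 0, "dy": 0, "dz": 0, "turn": 8},
    {"grip": 0.2, "dx": 0, "dy": 0, "dz": 0, "turn": 8},
    {"grip": 0.2, "dx": 0, "dy": 0, "dz": 0, "turn": 8},
    {"grip": 0.2, "dx": 0, "dy": 0, "dz": 0, "turn": 8},
    {"grip": 0.2, "dx": 0, "dy": 0, "dz": 0, "turn": 8},
    {"grip": 0.2, "dx": 0, "dy": 0, "dz": 0, "turn": 7.2},
  ],
)

```text
time: 1.1
position: [0.2395, 0.6309, 0.2449]
ee_rot: [0.721, 0.693, -0.0, 0.0]
wrist_force: [0.5, 0.1, 0.5]
gripper_width: 0.0512
gripper_force: 0.0
```

>>> move_arm(
  steps=[
    {"grip": 0.2, "dx": -0.0381, "dy": 0.0159, "dz": 0, "turn": 0},
    {"grip": 0.2, "dx": -0.0381, "dy": 0.0159, "dz": 0, "turn": 0},
    {"grip": 0.2, "dx": -0.0381, "dy": 0.0159, "dz": 0, "turn": 0},
    {"grip": 0.2, "dx": -0.0381, "dy": 0.0159, "dz": 0, "turn": 0},
    {"grip": 0.2, "dx": -0.0381, "dy": 0.0159, "dz": 0, "turn": 0},
    {"grip": 0.2, "dx": -0.0381, "dy": 0.0159, "dz": 0, "turn": 0},
    {"grip": 0.2, "dx": -0.0381, "dy": 0.0159, "dz": 0, "turn": 0},
    {"grip": 0.2, "dx": -0.0381, "dy": 0.0159, "dz": 0, "turn": 0},
    {"grip": 0.2, "dx": -0.0381, "dy": 0.0159, "dz": 0, "turn": 0},
    {"grip": 0.2, "dx": 0, "dy": 0, "dz": 0, "turn": 0},
  ],
)

```text
time: 2.1
position: [0.3717, 0.2796, 0.2452]
ee_rot: [0.721, 0.693, -0.0, 0.001]
wrist_force: [-0.4, 0.5, 0.2]
gripper_width: 0.051
gripper_force: 0.0
```

```bash
python3 -c "
from h import *
rel(.370,.2825,.112,-.035)
t=env.camera('top')[:,:,::-1];s=env.camera('side')[:,:,::-1]
c=np.zeros((600,800,3),np.uint8);c[:,:400]=comp(t,[((160,200,260,300),(0,0))],4,(400,600));c[:,400:]=comp(s,[((200,60,300,200),(0,0))],4,(400,600))
cv2.imwrite('pics/c2.png',c)"
```

```text
t 2.1 pos [0.3717 0.2796 0.2452] yaw -0.0394 tilt [ 7.0e-04 -1.8e-03 -1.0e+00] F [-0.4  0.5  0.2] w 0.051 gf 0.0
turn -0.25 dx dy dz [ 0.0029 -0.0018  0.1332]
```

View pics/c2.png

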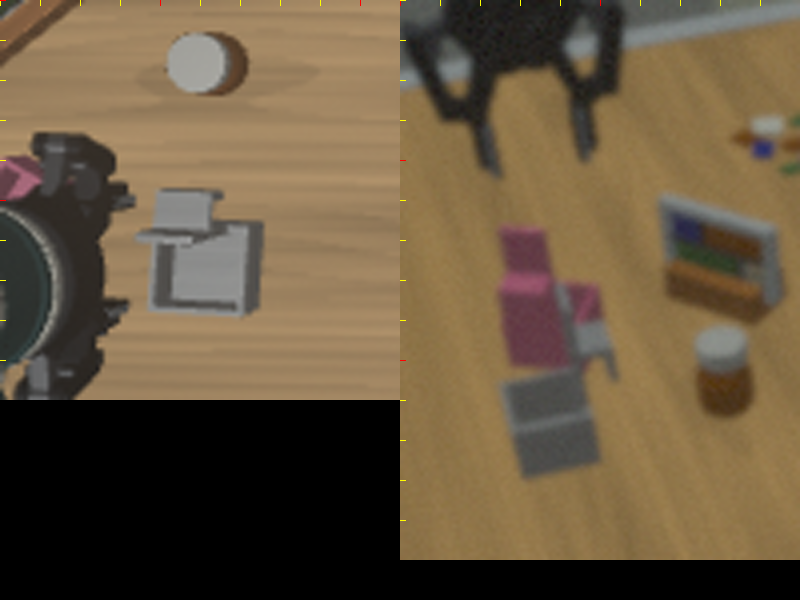

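The gripper is above the tray, fingertips straddling the tab (top view near crop x 130, y 200–308), clear of the pink tray. Descending.

>>> move_arm(
  steps=[
    {"grip": 0.2, "dx": 0.003, "dy": -0.002, "dz": 0.03, "turn": 0},
    {"grip": 0.2, "dx": 0, "dy": 0, "dz": 0.03, "turn": 0},
    {"grip": 0.2, "dx": 0, "dy": 0, "dz": 0.03, "turn": 0},
    {"grip": 0.2, "dx": 0, "dy": 0, "dz": 0.025, "turn": 0},
    {"grip": 0.2, "dx": 0, "dy": 0, "dz": 0.018, "turn": 0},
    {"grip": 0.2, "dx": 0, "dy": 0, "dz": 0, "turn": 0},
    {"grip": -0.5, "dx": 0, "dy": 0, "dz": 0, "turn": 0},
    {"grip": -1, "dx": 0, "dy": 0, "dz": 0, "turn": 0},
    {"grip": -1, "dx": 0, "dy": 0, "dz": 0, "turn": 0},
    {"grip": -1, "dx": 0, "dy": 0, "dz": 0, "turn": 0},
  ],
  force=50,
)

```text
time: 3.2
position: [0.3698, 0.2873, 0.1136]
ee_rot: [0.719, 0.695, 0.001, 0.0]
wrist_force: [1.2, 1.0, 1.6]
gripper_width: 0.0054
gripper_force: 53.3
```

>>> move_arm(
  steps=[
    {"grip": -1, "dx": 0, "dy": 0, "dz": 0, "turn": 0},
    {"grip": -1, "dx": 0, "dy": 0, "dz": 0, "turn": 0},
  ],
)

```text
time: 3.4
position: [0.3699, 0.2873, 0.1136]
ee_rot: [0.719, 0.695, 0.002, 0.0]
wrist_force: [1.4, 1.3, 3.8]
gripper_width: 0.0052
gripper_force: 53.7
```

>>> move_arm(
  steps=[
    {"grip": -1, "dx": 0, "dy": 0, "dz": -0.01, "turn": 0},
    {"grip": -1, "dx": 0, "dy": 0, "dz": -0.02, "turn": 0},
    {"grip": -1, "dx": 0, "dy": 0, "dz": -0.04, "turn": 0},
    {"grip": -1, "dx": 0, "dy": 0, "dz": -0.04, "turn": 0},
    {"grip": -1, "dx": 0, "dy": 0, "dz": -0.04, "turn": -5.25},
    {"grip": -1, "dx": 0, "dy": 0, "dz": -0.01, "turn": -5.25},
    {"grip": -1, "dx": 0, "dy": 0, "dz": 0, "turn": 0},
  ],
)

```text
time: 4.1
position: [0.3695, 0.2869, 0.2749]
ee_rot: [0.653, 0.758, 0.002, 0.001]
wrist_force: [-0.6, -0.1, -2.3]
gripper_width: 0.0052
gripper_force: 52.7
```

```bash
python3 -c "
from h import *
rel(.5564,.066,.25,.15)"
```

```text
t 4.1 pos [0.3695 0.2869 0.2749] yaw 0.1488 tilt [ 0.0033  0.0022 -1.    ] F [-0.6 -0.1 -2.3] w 0.0052 gf 52.7
turn -0.07 dx dy dz [-0.2463  0.1518  0.0249]
```

>>> move_arm(
  steps=[
    {"grip": -1, "dx": -0.0308, "dy": 0.019, "dz": 0, "turn": 0},
    {"grip": -1, "dx": -0.0308, "dy": 0.019, "dz": 0, "turn": 0},
    {"grip": -1, "dx": -0.0308, "dy": 0.019, "dz": 0, "turn": 0},
    {"grip": -1, "dx": -0.0308, "dy": 0.019, "dz": 0, "turn": 0},
    {"grip": -1, "dx": -0.0308, "dy": 0.019, "dz": 0, "turn": 0},
    {"grip": -1, "dx": -0.0308, "dy": 0.019, "dz": 0.01, "turn": 0},
    {"grip": -1, "dx": -0.0308, "dy": 0.019, "dz": 0.02, "turn": 0},
    {"grip": -1, "dx": -0.0308, "dy": 0.019, "dz": 0.02, "turn": 0},
    {"grip": -1, "dx": 0, "dy": 0, "dz": 0.02, "turn": 0},
    {"grip": -1, "dx": 0, "dy": 0, "dz": 0, "turn": 0},
  ],
)

```text
time: 5.1
position: [0.5516, 0.0639, 0.1962]
ee_rot: [0.654, 0.756, -0.004, -0.004]
wrist_force: [-0.6, -0.5, -2.6]
gripper_width: 0.0051
gripper_force: 52.7
```

```bash
python3 -c "
from h import *
rel(.5564,.066,.1296,.15)
t=env.camera('top')[:,:,::-1];s=env.camera('side')[:,:,::-1]
c=np.zeros((600,800,3),np.uint8);c[:,:380]=comp(t,[((260,110,355,210),(0,0))],4,(380,600));c[:,380:]=comp(s,[((300,100,405,250),(0,0))],4,(420,600))
cv2.imwrite('pics/c3.png',c)"
```

```text
t 5.1 pos [0.5516 0.0639 0.1962] yaw 0.1445 tilt [-1.200e-02 -8.000e-04 -9.999e-01] F [-0.6 -0.5 -2.6] w 0.0051 gf 52.7
turn -0.32 dx dy dz [0.0014 0.0051 0.0666]
```

View pics/c3.png

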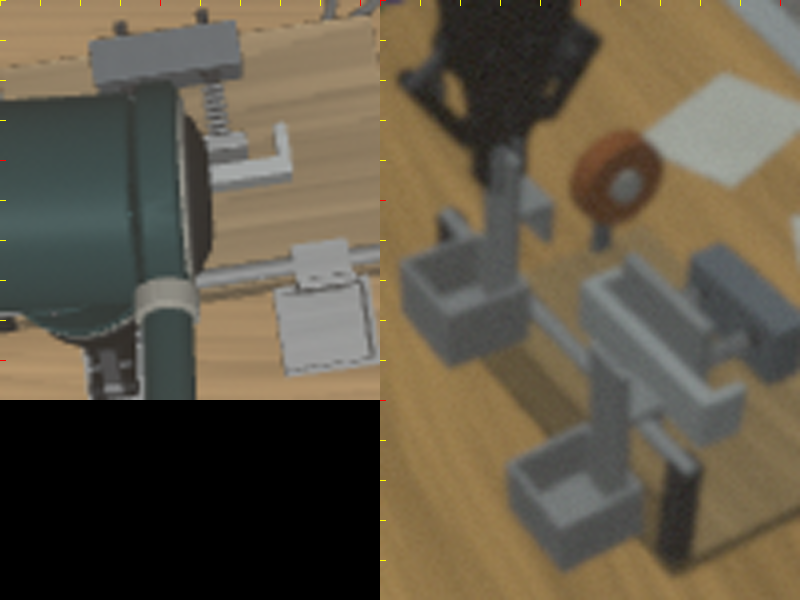

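The side view shows the tray held above the rail beside the hung one (hook near crop (535, 205), box near corner (452, 365)). I'll compare those with the expected projection.

```bash
python3 -c "
from h import *
yaw=.147;X=np.array([np.cos(yaw),np.sin(yaw),0]);Y=np.array([-X[1],X[0],0])
tcp=env.read_state()['position'];print(tcp)
o=tcp-.027*X-.0048*Y;o[2]=tcp[2]-.1136
for n,p in dict(boxcorner=(-30,-32,0),lip=(54,-18,61),lip2=(48,-18,61),tabtop=(24,-18,130),rim=(-30,-32,45),rim2=(30,-32,45)).items():
  q=proj('side',o+X*p[0]/1e3+Y*p[1]/1e3+[0,0,p[2]/1e3])[0];print(n,q,(q-[300,100])*4+[381.5,1.5])
print('rail',[(proj('side',[.5757-.149*v+0,.0184+.989*v,.1])[0]-[300,100])*4+[381.5,1.5] for v in(-.14,.14)])
rel(.5564,.066,.1296,.15)
"
```

```text
[0.55373839 0.06522758 0.2002564 ]
boxcorner [318.05221352 191.67491347] [453.7088541  368.19965389]
lip [343.96388157 159.16180816] [557.35552629 238.14723265]
lip2 [341.94060486 159.91659174] [549.26241944 241.16636698]
tabtop [334.0922015 140.1356964] [517.86880601 162.04278559]
rim [317.74069773 178.23257718] [452.46279093 314.43030872]
rim2 [338.63108168 170.23652168] [536.02432673 282.44608672]
rail [array([691.12236805, 463.26976147]), array([453.0755942 , 210.81011105])]
t 5.2 pos [0.5537 0.0652 0.2003] yaw 0.1471 tilt [-5.e-03 -1.e-04 -1.e+00] F [-0.   0.3 -0.8] w 0.0053 gf 52.7
turn -0.16 dx dy dz [0.0004 0.0027 0.0707]
```

>>> move_arm(
  steps=[
    {"grip": -1, "dx": 0, "dy": 0.003, "dz": 0, "turn": 0},
    {"grip": -1, "dx": 0, "dy": 0, "dz": 0.01, "turn": 0},
    {"grip": -1, "dx": 0, "dy": 0, "dz": 0.01, "turn": 0},
    {"grip": -1, "dx": 0, "dy": 0, "dz": 0.01, "turn": 0},
    {"grip": -1, "dx": 0, "dy": 0, "dz": 0.006, "turn": 0},
    {"grip": -1, "dx": 0, "dy": 0, "dz": 0.006, "turn": 0},
    {"grip": -1, "dx": 0, "dy": 0, "dz": 0.006, "turn": 0},
    {"grip": -1, "dx": 0, "dy": 0, "dz": 0, "turn": 0},
  ],
)

```text
time: 6.0
position: [0.5582, 0.0657, 0.1531]
ee_rot: [0.653, 0.758, -0.0, -0.0]
wrist_force: [-1.2, -1.0, -2.6]
gripper_width: 0.0049
gripper_force: 52.6
```

>>> move_arm(
  steps=[
    {"grip": -1, "dx": 0, "dy": -0.0015, "dz": 0, "turn": 0},
    {"grip": -1, "dx": 0, "dy": 0, "dz": 0.005, "turn": 0},
    {"grip": -1, "dx": 0, "dy": 0, "dz": 0.005, "turn": 0},
    {"grip": -1, "dx": 0, "dy": 0, "dz": 0.005, "turn": 0},
    {"grip": -1, "dx": 0, "dy": 0, "dz": 0.004, "turn": 0},
    {"grip": -1, "dx": 0, "dy": 0, "dz": 0.002, "turn": 0},
    {"grip": -1, "dx": 0, "dy": 0, "dz": 0, "turn": 0},
  ],
)

```text
time: 6.7
position: [0.5568, 0.0655, 0.1327]
ee_rot: [0.653, 0.758, -0.0, -0.0]
wrist_force: [-0.2, -0.4, -2.1]
gripper_width: 0.0053
gripper_force: 52.7
```

>>> move_arm(
  steps=[
    {"grip": -1, "dx": 0, "dy": 0, "dz": 0.002, "turn": 0},
    {"grip": -1, "dx": 0, "dy": 0, "dz": 0.0015, "turn": 0},
    {"grip": -1, "dx": 0, "dy": 0, "dz": 0.001, "turn": 0},
    {"grip": -1, "dx": 0, "dy": 0, "dz": 0, "turn": 0},
  ],
)

```text
time: 7.1
position: [0.557, 0.0655, 0.1286]
ee_rot: [0.653, 0.758, -0.0, -0.0]
wrist_force: [0.1, 0.5, -2.0]
gripper_width: 0.005
gripper_force: 52.7
```

>>> move_arm(
  steps=[
    {"grip": -1, "dx": 0, "dy": 0, "dz": 0.001, "turn": 0},
    {"grip": -1, "dx": 0, "dy": 0, "dz": 0.001, "turn": 0},
    {"grip": -1, "dx": 0, "dy": 0, "dz": 0, "turn": 0},
  ],
)

```text
time: 7.4
position: [0.5572, 0.0655, 0.1284]
ee_rot: [0.653, 0.758, 0.0, 0.0]
wrist_force: [-4.3, -0.6, 6.7]
gripper_width: 0.0054
gripper_force: 54.1
```

>>> move_arm(
  steps=[
    {"grip": -0.9, "dx": 0, "dy": 0, "dz": 0, "turn": 0},
    {"grip": -0.6, "dx": 0, "dy": 0, "dz": 0, "turn": 0},
    {"grip": -0.3, "dx": 0, "dy": 0, "dz": 0, "turn": 0},
    {"grip": -0.1, "dx": 0, "dy": 0, "dz": 0, "turn": 0},
    {"grip": -0.1, "dx": 0, "dy": 0, "dz": -0.01, "turn": 0},
    {"grip": -0.1, "dx": 0, "dy": 0, "dz": -0.04, "turn": 0},
    {"grip": -0.1, "dx": 0, "dy": 0, "dz": -0.04, "turn": 0},
    {"grip": -0.1, "dx": 0, "dy": 0, "dz": -0.04, "turn": 0},
    {"grip": -0.1, "dx": 0, "dy": 0, "dz": -0.02, "turn": 0},
    {"grip": -0.1, "dx": 0, "dy": 0, "dz": 0, "turn": 0},
  ],
)

```text
time: 8.4
position: [0.5597, 0.0657, 0.2824]
ee_rot: [0.653, 0.758, 0.003, 0.003]
wrist_force: [0.5, 0.3, 0.2]
gripper_width: 0.0386
gripper_force: 0.0
```

```bash
python3 -c "
from h import *
rel(.362,-.3037,.25,.2)
s=env.camera('side')[:,:,::-1]
cv2.imwrite('pics/s4.png',comp(s,[((300,110,420,250),(0,0))],4,(480,560)))"
```

```text
t 8.4 pos [0.5597 0.0657 0.2824] yaw 0.1486 tilt [ 9.4e-03  7.0e-04 -1.0e+00] F [0.5 0.3 0.2] w 0.0386 gf 0.0
turn -2.94 dx dy dz [-0.3228 -0.2672  0.0324]
```

View pics/s4.png

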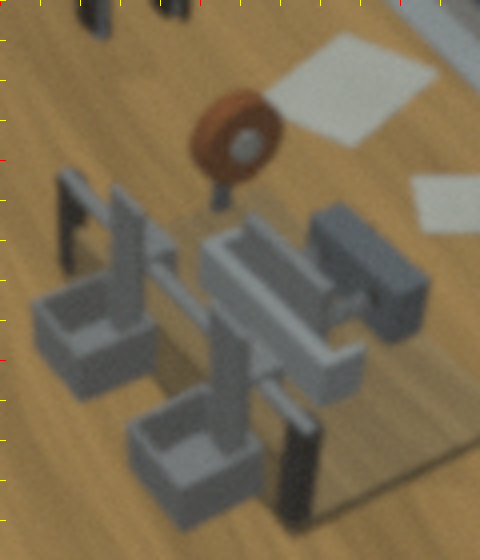

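The new tray hangs beside the old one with the same lean (hooks at crop (160, 245) and (262, 370)). On to the panel.

>>> move_arm(
  steps=[
    {"grip": 0.1, "dx": 0, "dy": 0, "dz": 0, "turn": -2.9},
    {"grip": 0.1, "dx": -0.036, "dy": -0.0297, "dz": 0, "turn": 0},
    {"grip": 0.1, "dx": -0.036, "dy": -0.0297, "dz": 0, "turn": 0},
    {"grip": 0.1, "dx": -0.036, "dy": -0.0297, "dz": 0, "turn": 0},
    {"grip": 0.1, "dx": -0.036, "dy": -0.0297, "dz": 0, "turn": 0},
    {"grip": 0.1, "dx": -0.036, "dy": -0.0297, "dz": 0, "turn": 0},
    {"grip": 0.1, "dx": -0.036, "dy": -0.0297, "dz": 0, "turn": 0},
    {"grip": 0.1, "dx": -0.036, "dy": -0.0297, "dz": 0, "turn": 0},
    {"grip": 0.1, "dx": -0.036, "dy": -0.0297, "dz": 0, "turn": 0},
    {"grip": 0.1, "dx": -0.035, "dy": -0.0297, "dz": 0, "turn": 0},
  ],
)

```text
time: 9.45
position: [0.3569, -0.3047, 0.2748]
ee_rot: [0.633, 0.774, 0.0, -0.002]
wrist_force: [1.0, -0.4, -0.9]
gripper_width: 0.0469
gripper_force: 0.0
```

>>> move_arm(
  steps=[
    {"grip": 0.1, "dx": 0, "dy": 0, "dz": 0.03, "turn": 0},
    {"grip": 0.1, "dx": 0, "dy": 0, "dz": 0.03, "turn": 0},
    {"grip": 0.1, "dx": 0, "dy": 0, "dz": 0.02, "turn": 0},
    {"grip": 0.1, "dx": 0, "dy": 0, "dz": 0, "turn": 0},
    {"grip": 0.1, "dx": 0, "dy": 0, "dz": 0, "turn": 0},
  ],
)

```text
time: 9.95
position: [0.3582, -0.3033, 0.1955]
ee_rot: [0.633, 0.774, 0.0, -0.002]
wrist_force: [0.6, -0.7, -0.0]
gripper_width: 0.0471
gripper_force: 0.0
```

```bash
python3 -c "
from h import *
rel(.362,-.3037,.124,.2)
t=env.camera('top')[:,:,::-1];s=env.camera('side')[:,:,::-1]
c=np.zeros((600,800,3),np.uint8);c[:,:400]=comp(t,[((390,220,490,300),(0,0))],4,(400,600));c[:,400:]=comp(s,[((260,220,360,370),(0,0))],4,(400,600))
cv2.imwrite('pics/c5.png',c)"
```

```text
t 9.95 pos [ 0.3582 -0.3033  0.1955] yaw 0.1992 tilt [-0.0023  0.0022 -1.    ] F [ 0.6 -0.7 -0. ] w 0.0471 gf 0.0
turn -0.04 dx dy dz [-0.0012  0.0036  0.0715]
```

View pics/c5.png

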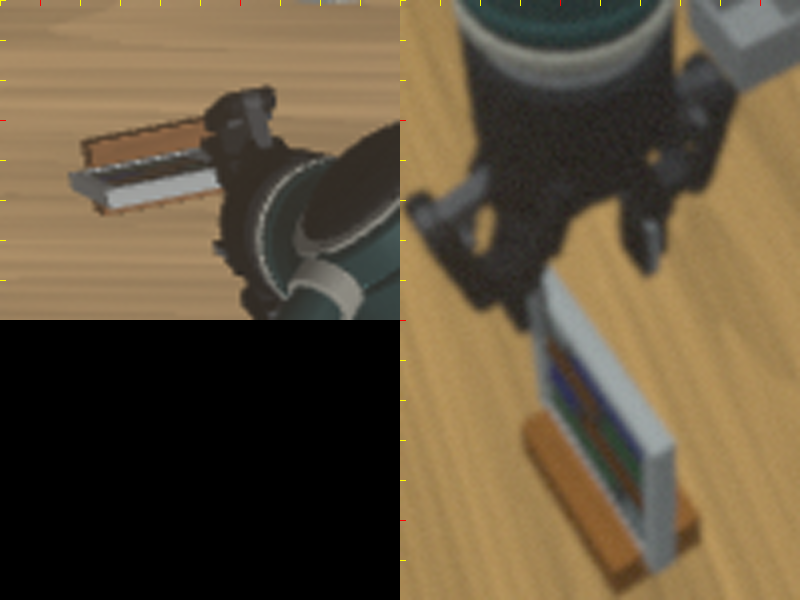

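The open fingers stand over the middle of the panel's top edge (side view), off by 4 mm along dy; correcting and going down.

>>> move_arm(
  steps=[
    {"grip": 0.1, "dx": -0.001, "dy": 0.0035, "dz": 0.02, "turn": 0},
    {"grip": 0.1, "dx": 0, "dy": 0, "dz": 0.02, "turn": 0},
    {"grip": 0.1, "dx": 0, "dy": 0, "dz": 0.02, "turn": 0},
    {"grip": 0.1, "dx": 0, "dy": 0, "dz": 0.0165, "turn": 0},
    {"grip": 0.1, "dx": 0, "dy": 0, "dz": 0, "turn": 0},
    {"grip": -0.4, "dx": 0, "dy": 0, "dz": 0, "turn": 0},
    {"grip": -1, "dx": 0, "dy": 0, "dz": 0, "turn": 0},
    {"grip": -1, "dx": 0, "dy": 0, "dz": 0, "turn": 0},
    {"grip": -1, "dx": 0, "dy": 0, "dz": 0, "turn": 0},
    {"grip": -1, "dx": 0, "dy": 0, "dz": 0, "turn": 0},
  ],
  force=80,
)

```text
time: 11.05
position: [0.3637, -0.3054, 0.1222]
ee_rot: [0.633, 0.774, -0.0, 0.002]
wrist_force: [-0.7, 0.6, 6.1]
gripper_width: 0.0103
gripper_force: 79.6
```

>>> move_arm(
  steps=[
    {"grip": -1, "dx": 0, "dy": 0, "dz": -0.005, "turn": 0},
    {"grip": -1, "dx": 0, "dy": 0, "dz": -0.01, "turn": 0},
    {"grip": -1, "dx": 0, "dy": 0, "dz": -0.01, "turn": 0},
    {"grip": -1, "dx": 0, "dy": 0, "dz": -0.03, "turn": 0},
    {"grip": -1, "dx": 0, "dy": 0, "dz": -0.04, "turn": 0},
    {"grip": -1, "dx": 0, "dy": 0, "dz": -0.04, "turn": 0},
    {"grip": -1, "dx": 0, "dy": 0, "dz": -0.04, "turn": 0},
    {"grip": -1, "dx": 0, "dy": 0, "dz": 0, "turn": 0},
  ],
)

```text
time: 11.85
position: [0.3653, -0.3067, 0.3033]
ee_rot: [0.633, 0.774, -0.0, 0.007]
wrist_force: [0.2, -1.3, -1.6]
gripper_width: 0.0104
gripper_force: 78.5
```

```bash
python3 -c "
from h import *
rel(.6442-.149*-.002,.0288-.002,.303,.15)"
```

```text
t 11.85 pos [ 0.3653 -0.3067  0.3033] yaw 0.1993 tilt [ 0.0098 -0.0091 -0.9999] F [ 0.2 -1.3 -1.6] w 0.0104 gf 78.5
turn 2.83 dx dy dz [2.881e-01 3.259e-01 3.000e-04]
```

>>> move_arm(
  steps=[
    {"grip": -1, "dx": 0, "dy": 0, "dz": 0, "turn": 2.8},
    {"grip": -1, "dx": 0.02, "dy": 0.0226, "dz": 0, "turn": 0},
    {"grip": -1, "dx": 0.03, "dy": 0.034, "dz": 0, "turn": 0},
    {"grip": -1, "dx": 0.03, "dy": 0.034, "dz": 0, "turn": 0},
    {"grip": -1, "dx": 0.03, "dy": 0.034, "dz": 0, "turn": 0},
    {"grip": -1, "dx": 0.03, "dy": 0.034, "dz": 0, "turn": 0},
    {"grip": -1, "dx": 0.03, "dy": 0.034, "dz": 0, "turn": 0},
    {"grip": -1, "dx": 0.03, "dy": 0.034, "dz": 0, "turn": 0},
    {"grip": -1, "dx": 0.03, "dy": 0.034, "dz": 0, "turn": 0},
    {"grip": -1, "dx": 0.03, "dy": 0.034, "dz": 0, "turn": 0},
  ],
)

```text
time: 12.85
position: [0.6152, -0.0013, 0.2942]
ee_rot: [0.652, 0.758, -0.001, -0.001]
wrist_force: [-0.2, -0.7, -2.9]
gripper_width: 0.0104
gripper_force: 78.6
```

>>> move_arm(
  steps=[
    {"grip": -1, "dx": 0.02, "dy": 0.0226, "dz": 0, "turn": 0},
    {"grip": -1, "dx": 0.008, "dy": 0.009, "dz": 0, "turn": 0},
    {"grip": -1, "dx": 0, "dy": 0, "dz": 0, "turn": 0},
    {"grip": -1, "dx": 0, "dy": 0, "dz": 0, "turn": 0},
  ],
)

```text
time: 13.25
position: [0.641, 0.0286, 0.2945]
ee_rot: [0.652, 0.758, -0.001, -0.001]
wrist_force: [0.3, -0.1, -3.2]
gripper_width: 0.0103
gripper_force: 78.7
```

```bash
python3 -c "
from h import *
rel(.6442-.149*-.002,.0288-.002,.177,.15)"
```

```text
t 13.25 pos [0.641  0.0286 0.2945] yaw 0.1503 tilt [-2.2e-03 -9.0e-04 -1.0e+00] F [ 0.3 -0.1 -3.2] w 0.0103 gf 78.7
turn 0.02 dx dy dz [-0.0023  0.0032  0.1175]
```

>>> move_arm(
  steps=[
    {"grip": -1, "dx": -0.002, "dy": 0, "dz": 0.03, "turn": 0},
    {"grip": -1, "dx": 0, "dy": 0, "dz": 0.03, "turn": 0},
    {"grip": -1, "dx": 0, "dy": 0, "dz": 0.025, "turn": 0},
    {"grip": -1, "dx": 0, "dy": 0, "dz": 0.015, "turn": 0},
    {"grip": -1, "dx": 0, "dy": 0, "dz": 0.01, "turn": 0},
    {"grip": -1, "dx": 0, "dy": 0, "dz": 0.005, "turn": 0},
    {"grip": -1, "dx": 0, "dy": 0, "dz": 0.003, "turn": 0},
    {"grip": -1, "dx": 0, "dy": 0, "dz": 0, "turn": 0},
    {"grip": -1, "dx": 0, "dy": 0, "dz": 0, "turn": 0},
  ],
)

```text
time: 14.15
position: [0.643, 0.0274, 0.1785]
ee_rot: [0.652, 0.758, 0.001, 0.001]
wrist_force: [0.5, 0.4, -3.3]
gripper_width: 0.0103
gripper_force: 78.6
```

```bash
cat >> h.py <<'E'
def gatex(top):
    """panel centre in stand frame from TCP, for stand origin guess"""
    s=env.read_state();y=.15;d=s["position"][:2]-[.659,.031];R=Ro.from_quat(s["ee_rot"]).as_matrix()
    print("t",round(s["time"],2),"x,y stand",np.round([d@[np.cos(y),np.sin(y)],d@[-np.sin(y),np.cos(y)]],4),"bottom",round(s["position"][2]-.1102,4),"tilt",np.round(R[:2,2],4),"F",np.round(s["wrist_force"],1),"T",np.round(s["wrist_torque"],2))
E
python3 -c "
from h import *
gatex(0)"
```

```text
t 14.15 x,y stand [-0.0163 -0.0012] bottom 0.0683 tilt [ 0.002 -0.   ] F [ 0.5  0.4 -3.3] T [-0.02 -0.02 -0.02]
```

>>> move_arm(
  steps=[
    {"grip": -1, "dx": 0, "dy": 0, "dz": 0.004, "turn": 0},
    {"grip": -1, "dx": 0, "dy": 0.003, "dz": 0, "turn": 0},
    {"grip": -1, "dx": 0, "dy": 0.003, "dz": 0, "turn": 0},
    {"grip": -1, "dx": 0, "dy": 0.003, "dz": 0, "turn": 0},
    {"grip": -1, "dx": 0, "dy": 0.003, "dz": 0, "turn": 0},
    {"grip": -1, "dx": 0, "dy": 0.003, "dz": 0, "turn": 0},
    {"grip": -1, "dx": 0, "dy": 0, "dz": 0, "turn": 0},
  ],
)

```text
time: 14.85
position: [0.6568, 0.0296, 0.1728]
ee_rot: [0.652, 0.758, -0.001, -0.001]
wrist_force: [-3.5, 0.6, -1.8]
gripper_width: 0.0105
gripper_force: 78.9
```

```bash
python3 -c "
from h import *
gatex(0)"
```

```text
t 14.85 x,y stand [-0.0024 -0.0011] bottom 0.0626 tilt [-0.0016 -0.0001] F [-3.5  0.6 -1.8] T [-0.04  0.88  0.12]
```

>>> move_arm(
  steps=[
    {"grip": -1, "dx": 0, "dy": 0.003, "dz": 0, "turn": 0},
    {"grip": -1, "dx": 0, "dy": 0.003, "dz": 0, "turn": 0},
    {"grip": -1, "dx": 0, "dy": 0.003, "dz": 0, "turn": 0},
    {"grip": -1, "dx": 0, "dy": 0, "dz": 0, "turn": 0},
    {"grip": -1, "dx": 0, "dy": 0, "dz": 0, "turn": 0},
  ],
)

```text
time: 15.35
position: [0.6658, 0.031, 0.1729]
ee_rot: [0.652, 0.758, -0.0, -0.0]
wrist_force: [-5.2, -1.3, -2.5]
gripper_width: 0.0102
gripper_force: 78.8
```

```bash
python3 -c "
from h import *
gatex(0)"
```

```text
t 15.35 x,y stand [ 0.0067 -0.001 ] bottom 0.0627 tilt [-0.0008  0.0001] F [-5.2 -1.3 -2.5] T [-0.09  1.06  0.21]
```

>>> move_arm(
  steps=[
    {"grip": -1, "dx": 0.001, "dy": 0, "dz": 0.004, "turn": 0},
    {"grip": -1, "dx": 0, "dy": 0, "dz": 0.004, "turn": 0},
    {"grip": -1, "dx": 0, "dy": 0, "dz": 0.004, "turn": 0},
    {"grip": -1, "dx": 0, "dy": 0, "dz": 0.004, "turn": 0},
    {"grip": -1, "dx": 0, "dy": 0, "dz": 0, "turn": 0},
  ],
)

```text
time: 15.85
position: [0.6652, 0.0319, 0.1562]
ee_rot: [0.652, 0.758, -0.001, -0.001]
wrist_force: [-4.4, -0.1, -3.0]
gripper_width: 0.0106
gripper_force: 78.7
```

```bash
python3 -c "
from h import *
gatex(0)"
```

```text
t 15.85 x,y stand [ 0.0063 -0.0001] bottom 0.046 tilt [-0.0016 -0.    ] F [-4.4 -0.1 -3. ] T [-0.05  1.03  0.21]
```

Past the fence top without contact. Lowering further to just above the base.

>>> move_arm(
  steps=[
    {"grip": -1, "dx": 0, "dy": 0, "dz": 0.006, "turn": 0},
    {"grip": -1, "dx": 0, "dy": 0, "dz": 0.006, "turn": 0},
    {"grip": -1, "dx": 0, "dy": 0, "dz": 0.006, "turn": 0},
    {"grip": -1, "dx": 0, "dy": 0, "dz": 0.006, "turn": 0},
    {"grip": -1, "dx": 0, "dy": 0, "dz": 0.003, "turn": 0},
    {"grip": -1, "dx": 0, "dy": 0, "dz": 0, "turn": 0},
  ],
)

```text
time: 16.45
position: [0.6651, 0.0319, 0.129]
ee_rot: [0.652, 0.758, -0.001, -0.001]
wrist_force: [-4.9, 0.1, -4.7]
gripper_width: 0.0104
gripper_force: 78.8
```

```bash
python3 -c "
from h import *
gatex(0)"
```

```text
t 16.45 x,y stand [ 0.0062 -0.    ] bottom 0.0188 tilt [-0.0019 -0.0001] F [-4.9  0.1 -4.7] T [-0.15  0.95  0.15]
```

>>> move_arm(
  steps=[
    {"grip": -1, "dx": 0, "dy": -0.0015, "dz": 0, "turn": 0},
    {"grip": -1, "dx": 0, "dy": -0.0015, "dz": 0, "turn": 0},
    {"grip": -1, "dx": 0, "dy": -0.0015, "dz": 0, "turn": 0},
    {"grip": -1, "dx": 0, "dy": 0, "dz": 0, "turn": 0},
  ],
)

```text
time: 16.85
position: [0.6611, 0.0311, 0.1303]
ee_rot: [0.652, 0.758, -0.0, -0.0]
wrist_force: [-4.7, -0.7, -3.8]
gripper_width: 0.0106
gripper_force: 78.6
```

```bash
python3 -c "
from h import *
gatex(0)"
```

```text
t 16.85 x,y stand [ 0.0021 -0.0002] bottom 0.0201 tilt [-0.0002 -0.0001] F [-4.7 -0.7 -3.8] T [-0.2   0.87  0.18]
```

>>> move_arm(
  steps=[
    {"grip": -1, "dx": 0, "dy": -0.001, "dz": 0.002, "turn": 0},
    {"grip": -1, "dx": 0, "dy": -0.001, "dz": 0, "turn": 0},
    {"grip": -1, "dx": 0, "dy": 0, "dz": 0, "turn": 0},
  ],
)

```text
time: 17.15
position: [0.6598, 0.031, 0.1289]
ee_rot: [0.652, 0.758, 0.0, 0.0]
wrist_force: [-4.2, -0.9, -1.1]
gripper_width: 0.0103
gripper_force: 79.1
```

```bash
python3 -c "
from h import *
gatex(0)"
```

```text
t 17.15 x,y stand [ 0.0008 -0.0001] bottom 0.0187 tilt [0.0011 0.0001] F [-4.2 -0.9 -1.1] T [-0.05  0.88  0.15]
```

>>> move_arm(
  steps=[
    {"grip": -1, "dx": 0, "dy": -0.001, "dz": 0, "turn": 0},
    {"grip": -1, "dx": 0, "dy": 0, "dz": 0.001, "turn": 0},
    {"grip": -1, "dx": 0, "dy": 0, "dz": 0.001, "turn": 0},
    {"grip": -1, "dx": 0, "dy": 0, "dz": 0, "turn": 0},
  ],
)

```text
time: 17.55
position: [0.6591, 0.0309, 0.1266]
ee_rot: [0.652, 0.758, 0.001, 0.001]
wrist_force: [-3.4, -0.8, -1.5]
gripper_width: 0.0105
gripper_force: 79.1
```

```bash
python3 -c "
from h import *
gatex(0)"
```

```text
t 17.55 x,y stand [ 0.0001 -0.0001] bottom 0.0164 tilt [0.0016 0.0001] F [-3.4 -0.8 -1.5] T [0.02 0.29 0.19]
```

>>> move_arm(
  steps=[
    {"grip": -1, "dx": 0, "dy": 0, "dz": 0.001, "turn": 0},
    {"grip": -1, "dx": 0, "dy": -0.0005, "dz": 0.001, "turn": 0},
    {"grip": -1, "dx": 0, "dy": 0, "dz": 0, "turn": 0},
  ],
)

```text
time: 17.85
position: [0.659, 0.0309, 0.1253]
ee_rot: [0.652, 0.758, 0.001, 0.001]
wrist_force: [-2.6, 0.3, 3.4]
gripper_width: 0.0105
gripper_force: 79.7
```

```bash
python3 -c "
from h import *
gatex(0)"
```

```text
t 17.85 x,y stand [-0.     -0.0001] bottom 0.0151 tilt [0.0024 0.0003] F [-2.6  0.3  3.4] T [0.05 0.22 0.25]
```

>>> move_arm(
  steps=[
    {"grip": -0.7, "dx": 0, "dy": 0, "dz": 0, "turn": 0},
    {"grip": -0.5, "dx": 0, "dy": 0, "dz": 0, "turn": 0},
    {"grip": -0.2, "dx": 0, "dy": 0, "dz": 0, "turn": 0},
    {"grip": 0, "dx": 0, "dy": 0, "dz": 0, "turn": 0},
    {"grip": 0, "dx": 0, "dy": 0, "dz": -0.01, "turn": 0},
    {"grip": 0, "dx": 0, "dy": 0, "dz": -0.03, "turn": 0},
    {"grip": 0, "dx": 0, "dy": 0, "dz": -0.04, "turn": 0},
    {"grip": 0, "dx": 0, "dy": 0, "dz": -0.05, "turn": 0},
    {"grip": 0, "dx": 0, "dy": 0, "dz": -0.05, "turn": 0},
    {"grip": 0, "dx": 0, "dy": 0, "dz": -0.02, "turn": 0},
  ],
)

```text
time: 18.85
position: [0.6603, 0.0307, 0.3327]
ee_rot: [0.652, 0.758, 0.004, 0.004]
wrist_force: [0.2, 0.5, 1.0]
gripper_width: 0.0427
gripper_force: 0.0
```

```bash
python3 -c "
from h import *
s=env.camera('side')[:,:,::-1]
cv2.imwrite('pics/s6.png',comp(s,[((300,110,420,250),(0,0))],4,(480,560)))
y=.15;X=np.array([np.cos(y),np.sin(y),0]);Y=np.array([-X[1],X[0],0]);o=np.array([.659,.031,0])
for p in((-6,-55,135),(6,-55,135),(-6,55,135),(-3+9,-45,92),(-6,-55,55)):
  print(p,(proj('side',o+X*p[0]/1e3+Y*p[1]/1e3+[0,0,p[2]/1e3])[0]-[300,110])*4+1.5)"
```

```text
(-6, -55, 135) [338.2633065  251.04107317]
(6, -55, 135) [353.92803735 244.65396622]
(-6, 55, 135) [238.21999839 158.7308017 ]
(6, -45, 92) [337.13695669 287.4620174 ]
(-6, -55, 55) [325.69875508 344.87961664]
```

View pics/s6.png

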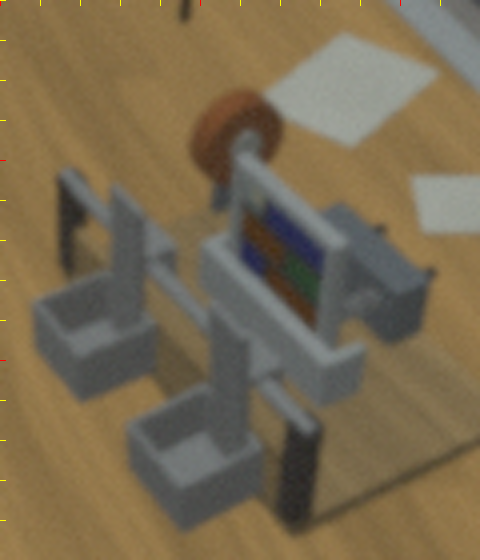

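The panel stands in the channel with the gate behind it (top corners at crop (236, 160) and (345, 237)), and both trays still hang. I'll clear the arm and check the tilt numerically in the top view.

>>> move_arm(
  steps=[
    {"grip": 0, "dx": 0.03, "dy": -0.02, "dz": 0, "turn": 0},
    {"grip": 0, "dx": 0.04, "dy": -0.02, "dz": 0, "turn": 0},
    {"grip": 0, "dx": 0.04, "dy": -0.02, "dz": 0, "turn": 0},
    {"grip": 0, "dx": 0.04, "dy": -0.02, "dz": 0, "turn": 0},
    {"grip": 0, "dx": 0.04, "dy": -0.02, "dz": 0, "turn": 0},
    {"grip": 0, "dx": 0.04, "dy": -0.02, "dz": 0, "turn": 0},
    {"grip": 0, "dx": 0.04, "dy": -0.02, "dz": 0, "turn": 0},
    {"grip": 0, "dx": 0.03, "dy": -0.02, "dz": 0, "turn": 0},
    {"grip": 0, "dx": 0, "dy": 0, "dz": 0, "turn": 0},
  ],
)

```text
time: 19.8
position: [0.4519, 0.3063, 0.3246]
ee_rot: [0.65, 0.76, 0.0, -0.001]
wrist_force: [0.4, -0.5, 0.3]
gripper_width: 0.0424
gripper_force: 0.0
```

```bash
python3 -c "
from h import *
np.set_printoptions(linewidth=200,suppress=True,precision=1)
t=env.camera('top');g=t.astype(int).sum(2)//3
y=.15;X=np.array([np.cos(y),np.sin(y),0]);Y=np.array([-X[1],X[0],0]);o=np.array([.659,.031,0])
P=lambda a,b,c:proj('top',o+X*a/1e3+Y*b/1e3+[0,0,c/1e3])[0]
for b in(-40,-20,20,40):
  c=P(0,b,135);col=int(round(c[0]));r0=int(c[1])-9
  print('y',b,'expected rows +6,-6:',P(6,b,135)[1],P(-6,b,135)[1],'fence top out',P(-18,b,55)[1],P(-6,b,55)[1],'gate back top',P(16,b,92)[1],'col',col,'r0',r0,g[r0:r0+24,col])
for a in((0,-55),(0,55)):
  c=P(a[0],a[1],135);r=int(round(c[1]));print('end',a,c,'c0',int(c[0])-8,g[r,int(c[0])-8:int(c[0])+9])
"
```

```text
y -40 expected rows +6,-6: 139.22666331836206 143.9426037012127 fence top out 154.08836188211546 149.69709013801895 gate back top 138.83472884952698 col 319 r0 132 [121 124 124 122 120 118 113 118 155 161 162 161 136  82  64  66  60  65 112 156 160 160 159 113]
y -20 expected rows +6,-6: 140.359862742497 145.07656519545108 fence top out 155.14278536272528 150.7508546761841 gate back top 139.92283802388323 col 311 r0 133 [106 104 113 104 115 109 109  93 154 160 161 160 150  91  65  64  65  65 100 155 158 158 158 114]
y 20 expected rows +6,-6: 142.6262984998253 147.34452514181066 fence top out 157.25166427749886 152.85841566681435 gate back top 142.09909040290134 col 296 r0 135 [112 117 118 115 118 104 116  90 147 156 159 159 160  92  61  63  64  63  84 153 156 156 156 123]
y 40 expected rows +6,-6: 143.7595348334194 148.47852359433338 fence top out 158.30611971198536 153.91221211960166 gate back top 143.18723360791796 col 288 r0 137 [116 118 117 117 118 118 117 148 154 158 159 159 124  78  63  67  66  74 150 156 156 156 133 110]
end (0, -55) [325.3 140.7] c0 317 [160 161 161 161 162 160 160 160 124 117 119 127 151 154 141 126 124]
end (0, 55) [281.7 147. ] c0 273 [112 110 107 106 107 107 108 108 129 154 157 158 159 158 159 159 158]
```

```bash
python3 -c "
from bench import env
print(env.sign_off())"
```

```text
the job is handed in; nothing more can be done
None
```

I handed the job in at about 20 s of the 64 s. In the last camera views the panel stood upright against the fence with the gate behind it, about 2 mm off centre, and the new tray hung next to the first. The hand-in returned no verdict.

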